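# Restock the loose brake-job parts

## Robot

A 6-joint arm with a two-finger parallel gripper is mounted at the origin on the work surface. World frame = base frame: x ahead of the robot, y to its left, z up, the work surface at z = 0. Lengths are in mm, angles in rad, forces in N, time in s.
With the tool pointing down it reaches from about 375 to 925 mm from the base axis. Payload 5.7 kg.
Tool frame: the origin (TCP) lies midway between the tips of the shut fingers; the grasp point (between the pads) lies 19 mm behind it; z points along the fingers, y is the line along which they close (so a half turn about z gives the same grasp; the last joint's range is limited). The gripper opens to 88 mm and grips with 3 to 60 N. Pads are 20 mm wide; open, the fingers measure 115 mm over their backs; the gripper's body (75 mm by 178 mm) begins 61 mm behind the grasp point.
Start: joints at [1.176, 0.359, 1.51, -0, 1.272, -0.115], TCP at [165.691, 576.636, 222.623] pointing down, gripper open.
Joint ranges: [-2.97, 2.97], [-1.01, 2.36], [0.21, 2.38], [-0.96, 4.11], [0.2, 2.71], [-2.98, 2.98]. Speed limits (rad/s): [2.39, 2.39, 3.14, 3.14, 3.14, 3.14].

## Interface

Orientations are given as a 3x3 rotation matrix whose columns are the frame's x, y, z axes.
In Python, from bench import env gives the robot as it stands.
- The arm moves only by the tool send_rows, never from a script. Its argument "series" is text: rows parted by semicolons, each of 7 numbers parted by spaces: the shift along the tool's x, y, z in mm, then the turn, a rotation vector about the tool's x, y, z in degrees, then the closure, from 0 (fully open) to 1 (shut). In form: tx ty tz wx wy wz claw; .... A call has 1 to 8 rows; each row is the pose to reach, as a shift and turn from the pose commanded when the call began, along the tool's axes at that moment; what a row does not reach only later rows make up. A row lasts 1/10 s, in which the tool goes at most 50 mm and 8.59 degrees, less where a joint would pass 70% of its speed; a pose out of reach is approached as far as the arm can. A call with a gripper value outside its range is refused whole. The fingers move at their own pace and stop on an object; the grip force is fixed at half the most. Time passes only in rows, so rows that repeat a pose let the fingers close. It gives the time, the measured TCP pose, the force, the opening and the grip force at its end, in the units of the state.
- env.state(): the state, without advancing time (a new reading comes with each control period).
- env.read_camera(name): name is "scene" or "top" or "wrist"; returns (picture, depth): 384x512x3 uint8, red, green, blue; 384x512 float32, mm along the optical axis (not along the pixel's ray), 0 where there is no reading.
- env.calibration(name): a dict with "intrinsics" (3x3 intrinsics, pixels), "extrinsics" (4x4, takes a point from camera to world coordinates). Camera axes: x right, y up, looking along -z (the intrinsics and any distortion apply to the point x, -y, -z); pixel columns grow to the right and rows downward; lengths in mm; the calibration is good to about 2 mm. A picture is of the moment at which its call begins: read the wrist's pose just before it. calibration takes no time and is no camera call; for the wrist camera it gives the pose at the moment of the call.
- env.hand_in(): hands the job in; it is judged then, once.
The state is a dict: "time_s": time; "joint_positions": joint angles; "qvel": joint speeds; "effort": joint torques, N m; "position": TCP position; "ee_rot": TCP orientation; "contact_force": force on the tool from outside, world axes, zero at the start; "torque": the same for the moment, N m; "gripper_width": opening from 0.0 (shut) to 1.0 (fully open); "finger_force": force on a finger pad.
Only numpy, scipy, OpenCV 4.12 (cv2) and the standard library are available. Lean on these libraries where they do the work, as an engineer would, in place of code of your own. Each camera call takes 0.05 s, during which the arm holds its last target. There are 200 camera calls.

## Task

Put the four loose parts back into stock: stand the two brake pads on their long edge in the blue rack, the long pad in the long slot and the short pad in the short slot, stand the oil filter upright in the deep carton in the free half next to the filters already there, and lay the bearing flat in the shallow tray in the free half next to the bearings already there. Leave the spark plug, the socket and the little bulb box where they lie, and let go of everything.

Things in the scene. Friction and masses are not known exactly. Their poses are not given: they have to be found in the camera images.
- long_pad: Longer loose brake pad, standing on its long edge: 116 long (x), 18 thick (y), 56 tall (z up), about 0.45 kg. 6 mm dark steel plate on the +y face, grey friction block 100 long, 54 tall, 12 thick on the -y face, with a groove at mid-length. Origin: centre of the underside. Grip it across the thickness near the top; either way round will do in the rack.
- short_pad: The shorter loose brake pad, same make and same upright stance: 76 long (its x), 18 thick (its y), 56 tall; friction block 60 long. About 0.3 kg. Origin at the centre of the underside.
- oil_filter: The loose oil filter, a white upright round can with a fluted dome: 60 diameter, 78 tall (straight sides to 66), about 0.3 kg. Origin at the centre of the underside, z up. It stands by itself on the bench, outside the carton.
- bearing: The loose sealed wheel bearing, a steel disc with dark seal ring, lying flat: 54 diameter, 24 high, about 0.25 kg. Origin at the centre of the underside, z up. It lies on the bench, outside the tray.
- pad_rack: Slotted rack, blue walls on an aluminium base, fixed. Origin: centre of underside; x away from the robot at yaw 0, y left. Base 146 (x) by 126 (y), 6 thick. Two slots along x, 34 wide inside, centred on x = 0: long slot (134 inside) at y = +40, short slot (94 inside) at y = -40. Slot floor z = 6; walls 5 thick all round, tops z = 31. Pads stand on the slot floor, not leaning.
- filter_carton: Deep open cardboard carton, fixed, 150 by 150, walls 4 thick with tops at z = 45, inner floor z = 4. Origin: centre of underside; x away from the robot at yaw 0. Two stock filters like the loose one are fixed in it at x = +38, y = -36 and +36; the near half, x from -71 to +8, is free (middle x = -31, y = 0).
- bearing_tray: Shallow open grey plastic tray, fixed, 140 by 140, walls 4 thick with tops at z = 14, inner floor z = 4. Origin: centre of underside; x away from the robot at yaw 0. Two stock bearings like the loose one are fixed in it at x = +36, y = -32 and +32; the near half, x from -66 to +9, is free (middle x = -30, y = 0).
- spark_plug: A loose spark plug lying on the bench among the parts, 72 long along its x, 18 high. Not part of the job: leave it. Origin under its hexagon.
- socket: A loose steel wrench socket standing on the bench, 24 diameter, 22 high. Not part of the job: leave it. Origin at the centre of its underside.
- bulb_box: A small loose red and white bulb box on the bench, 40 by 22 by 18 high. Not part of the job: leave it. Origin at the centre of its underside.
Mind the look-alikes: they are no part of the job. Of the things shaped like the oil_filter, the white one is meant.

How it is judged (in metres and radians):
At the end, for the whole second after the job is handed in: Pads on the floor of their own slots, within 15 mm lengthwise and 12 mm crosswise of its centre; filter on the carton floor and bearing on the tray floor, each in the free near half (underside within 5 mm of the floor); all four within 0.12 rad of upright and at rest (x of long_pad in the frame of pad_rack between -0.015 and 0.015 m and y of long_pad in the frame of pad_rack between 0.028 and 0.052 m and z of long_pad in the frame of pad_rack between 0.003 and 0.011 m and angle between each of long_pad, short_pad, oil_filter, bearing's own z axis and vertical below 0.12 rad and linear speed of each of long_pad, short_pad, oil_filter, bearing below 0.02 m/s and angular speed of each of long_pad, short_pad, oil_filter, bearing below 0.2 rad/s and x of short_pad in the frame of pad_rack between -0.015 and 0.015 m and y of short_pad in the frame of pad_rack between -0.052 and -0.028 m and z of short_pad in the frame of pad_rack between 0.003 and 0.011 m and x of oil_filter in the frame of filter_carton between -0.05 and 0.01 m and y of oil_filter in the frame of filter_carton between -0.048 and 0.048 m and z of oil_filter in the frame of filter_carton between 0.001 and 0.009 m and x of bearing in the frame of bearing_tray between -0.05 and 0.01 m and y of bearing in the frame of bearing_tray between -0.045 and 0.045 m and z of bearing in the frame of bearing_tray between 0.001 and 0.009 m); the robot touches nothing.
It fails at once if a bystander (spark plug, socket or bulb box) is pushed more than 30 mm from its place (distance of any of spark_plug, socket, bulb_box from where it was at the start of the episode above 0.03 m).
It also fails if it takes over 114 s, if anything falls off the work surface, if the arm or the gripper's body presses on something with over 40 N, if the wrist force passes 120 N, or if a joint passes its speed limit or range.

## Working session

There is one attempt and no reset: what is moved stays moved. The work goes in short steps, Python scripts to look and compute and a tool call to move; the robot and the scene stay as the last step left them, time stands still between calls to the robot, and variables do not carry over. Pictures are saved under pics/ and viewed, at most 14 in all, crops included, and the job is handed in when it is done.

Besides the shell and the picture viewer there is one more tool, called after ">>>" by a JSON object that holds its "api" and its "payload". send_rows: Moves the arm, as the interface text tells. Its arguments: {"type":"object","properties":{"series":{"type":"string"}},"required":["series"]}

```bash
mkdir -p pics; python3 - <<'E'
from bench import env
import cv2,numpy as np
np.set_printoptions(precision=3,suppress=True)
for n in("top","scene"):
    p,d=env.read_camera(n);cv2.imwrite(f"pics/{n}0.png",cv2.cvtColor(p,cv2.COLOR_RGB2BGR));np.savez(f"{n}0.npz",p=p,d=d)
    print(env.calibration(n))
    print((d==0).mean())
s=env.state();print(s)
E
```

```text
{'intrinsics': array([[393.063,   0.   , 253.818],
       [  0.   , 393.063, 192.556],
       [  0.   ,   0.   ,   1.   ]]), 'extrinsics': array([[ -0.028,   0.991,  -0.128, 380.728],
       [ -1.   ,  -0.028,   0.004,  -0.326],
       [  0.   ,   0.128,   0.992, 854.808],
       [  0.   ,   0.   ,   0.   ,   1.   ]])}
0.003997802734375
{'intrinsics': array([[415.594,   0.   , 252.477],
       [  0.   , 415.594, 186.265],
       [  0.   ,   0.   ,   1.   ]]), 'extrinsics': array([[  -0.052,   -0.692,    0.72 , 1123.146],
       [   0.999,   -0.042,    0.032,   18.947],
       [   0.008,    0.721,    0.693,  647.249],
       [   0.   ,    0.   ,    0.   ,    1.   ]])}
0.00396728515625
{'time_s': 0.1, 'joint_positions': array([ 1.176,  0.359,  1.511,  0.   ,  1.273, -0.115]), 'qvel': array([ 0.   , -0.002, -0.003,  0.002, -0.002,  0.   ]), 'effort': array([  0.   , -51.635, -27.141,   0.068,   0.028,  -0.   ]), 'position': array([165.471, 576.079, 221.901]), 'ee_rot': array([[-0.961,  0.276, -0.001],
       [ 0.276,  0.961, -0.002],
       [ 0.   , -0.002, -1.   ]]), 'contact_force': array([ 0.771, -0.68 , -0.277]), 'torque': array([ 0.003, -0.04 ,  0.015]), 'finger_force': 0.0, 'gripper_width': 1.0012162300576986}
```

View pics/top0.png

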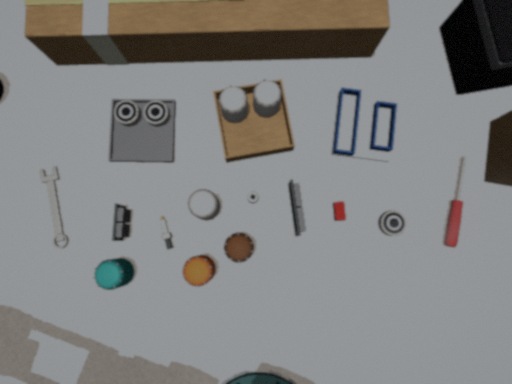

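View pics/scene0.png

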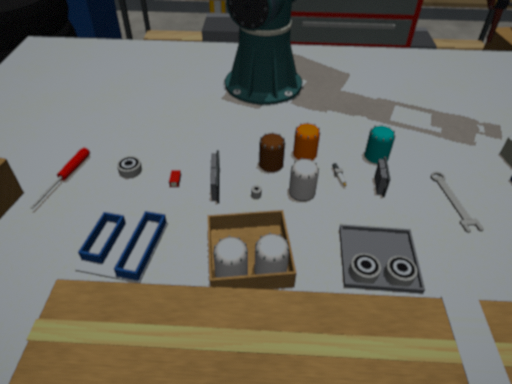

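The top view shows the long pad at (297,208), short pad (121,222), loose white can (203,204), bearing (392,223), plug (167,232), socket (253,197) and bulb box (339,211). The rack is at (365,125), the carton at (254,120) and the tray at (143,130). Can candidates are white (203,204), orange (198,270), brown (239,247) and teal (113,274). The white one, outside the carton, is the one meant. Next I confirm it in a crop and measure.

```bash
cat > h.py <<'E'
import numpy as np,cv2
from bench import env
np.set_printoptions(precision=2,suppress=True)
def cloud(d,c):
    K,T=c["intrinsics"],c["extrinsics"]
    v,u=np.mgrid[:d.shape[0],:d.shape[1]]
    P=np.stack([(u-K[0,2])/K[0,0]*d,-(v-K[1,2])/K[1,1]*d,-d],-1)
    W=P@T[:3,:3].T+T[:3,3]; W[d==0]=np.nan
    return W
def grab(n):
    c=env.calibration(n);p,d=env.read_camera(n)
    return p,d,cloud(d,c)
def ray(n,u,v,z,c=None):
    c=c or env.calibration(n);K,T=c["intrinsics"],c["extrinsics"]
    r=T[:3,:3]@np.array([(u-K[0,2])/K[0,0],-(v-K[1,2])/K[1,1],-1]);o=T[:3,3]
    return o+r*(z-o[2])/r[2]
E
python3 - <<'E'
from h import *
a=np.load("top0.npz");b=np.load("scene0.npz")
im=cv2.resize(a["p"][180:300,85:265],None,fx=4,fy=4,interpolation=cv2.INTER_CUBIC)
cv2.imwrite("pics/crop.png",im[:,:,::-1])
for n,f in(("top",a),("scene",b)):
    W=cloud(f["d"],env.calibration(n));z=W[...,2]
    print(n,"table z",np.nanmedian(z[(abs(W[...,0]-500)<150)&(abs(W[...,1])<300)]))
    m=((z>9)&(z<130)&(W[...,0]>250)&(W[...,0]<800)&(abs(W[...,1])<480)).astype(np.uint8)
    k,l,st,ce=cv2.connectedComponentsWithStats(m)
    for i in range(1,k):
        if st[i,4]<12: continue
        q=W[l==i];zt=np.nanpercentile(q[:,2],95);t=q[q[:,2]>zt-8]
        r=cv2.minAreaRect(t[:,:2].astype(np.float32))
        print(ce[i],st[i,4],"ztop %.0f"%zt,"rect",np.array(r[0]),np.array(r[1]),"%.1f"%r[2])
E
```

```text
top table z 0.9967398623626877
[467.49  61.39] 1861 ztop 125 rect [ 747.63 -456.69] [102.98  15.49] 16.5
[209.92  44.89] 10018 ztop 128 rect [796.25  79.68] [  7.43 716.57] 0.0
[252.28 110.13] 2704 ztop 83 rect [682.51   0.25] [ 57.37 126.96] 9.3
[346.64 120.74] 707 ztop 33 rect [ 639.91 -210.6 ] [ 44.84 144.2 ] 80.7
[140.97 118.73] 1655 ztop 31 rect [671.86 238.6 ] [116.31  53.7 ] 88.3
[382.99 125.32] 637 ztop 33 rect [ 627.39 -289.51] [ 45.03 105.92] 80.2
[454.33 214.77] 741 ztop 26 rect [ 442.29 -433.34] [ 23.78 162.06] 75.9
[296.2  207.36] 568 ztop 58 rect [451.7  -91.95] [113.72  18.47] 5.9
[203.34 204.09] 767 ztop 80 rect [463.18 101.55] [55.21 56.12] 65.2
[252.07 196.79] 98 ztop 25 rect [478.77   0.59] [21.37 21.62] 88.2
[338.85 210.7 ] 210 ztop 20 rect [ 444.64 -184.43] [39.89 22.64] 3.5
[119.96 222.14] 527 ztop 57 rect [432.33 275.77] [19.45 75.31] 87.2
[391.89 222.61] 550 ztop 27 rect [ 416.   -294.86] [52.74 52.7 ] 39.0
[165.36 233.33] 198 ztop 19 rect [410.06 188.02] [71.12 17.23] 14.1
[238.06 246.99] 704 ztop 80 rect [374.31  30.83] [55.2  54.45] 88.5
[198.34 270.02] 803
[... 628 characters left out ...]
4 ] 12.0
[174.47 176.81] 151 ztop 18 rect [ 445.09 -187.23] [41.56 22.47] 1.6
[255.94 190.53] 100 ztop 22 rect [479.9   -1.19] [22.21 23.1 ] 38.1
[139.82 245.85] 1188 ztop 31 rect [ 640.2  -212.52] [ 45.62 145.8 ] 81.3
[251.81 259.53] 5888 ztop 129 rect [797.2   -1.08] [  7.42 557.11] 0.2
[101.67 237.37] 993 ztop 30 rect [ 627.56 -291.31] [ 46.   106.59] 80.9
[382.33 265.92] 2212 ztop 28 rect [672.29 237.26] [116.32  56.5 ] 86.3
[447.67 298.  ] 21 ztop 130 rect [795.75 282.51] [7.63 7.45] 68.7
[460.32 299.47] 19 ztop 130 rect [796.74 299.04] [8.13 8.35] 74.7
[468.33 299.38] 21 ztop 130 rect [795.98 310.13] [ 6.51 10.28] 0.6
[493.55 301.65] 104 ztop 130 rect [797.   345.18] [48.74  6.26] 89.0
```

View pics/crop.png

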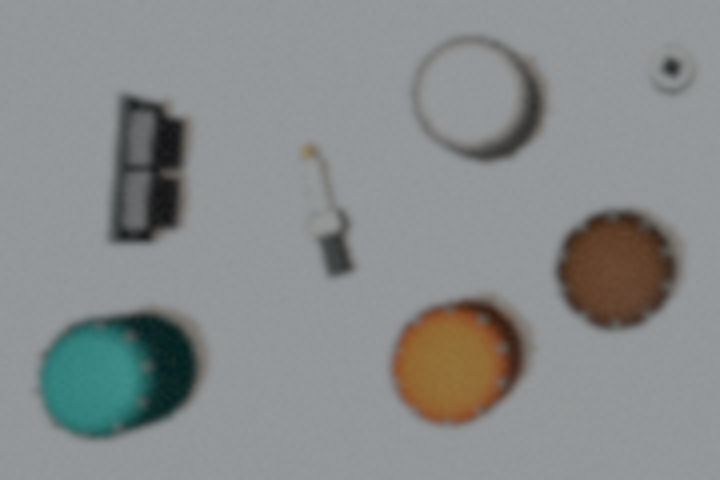

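The crop confirms it: the white can at crop (473,98) is the loose oil filter, and the orange, brown and teal ones are the decoys. I'll check the carton and tray centres from their rims, and write a helper that converts targets into tool-frame shifts.

```bash
cat >> h.py <<'E'
def goal(*ts):
    "targets (x,y,z,closing-axis angle deg) -> tool-frame shift and wz from present pose"
    s=env.state();R=s["ee_rot"];a0=np.degrees(np.arctan2(R[1,1],R[0,1]))
    print("t %.2f"%s["time_s"],"pos",s["position"],"ang %.1f"%a0,"F",s["contact_force"],"w %.3f"%s["gripper_width"],"ff %.1f"%s["finger_force"],"q",s["joint_positions"])
    for x,y,z,a in ts:
        d=R.T@(np.array([x,y,z])-s["position"])
        w=-(a-a0);w=(w+90)%180-90
        print("  ->",(x,y,z,a),"shift",d.round(1),"wz %.1f"%w,"dist %.0f"%np.linalg.norm(d))
E
python3 - <<'E'
from h import *
for n,z in(("carton",45),):
    print([ray("top",u,v,z) for u,v in((215,90),(284,82),(292,150),(222,160),(253,120.5))])
print([ray("top",u,v,14) for u,v in((111,100),(175,100),(174,161),(109,161))])
goal((432.3,274.8,130,87),(432.3,274.8,31,87))
E
```

```text
[array([709.49,  73.72,  45.  ]), array([723.34, -75.22,  45.  ]), array([573.1, -86.4,  45. ]), array([555.75,  61.38,  45.  ]), array([639.54,  -6.05,  45.  ])]
[array([705.31, 308.11,  14.  ]), array([701.35, 165.84,  14.  ]), array([563.14, 168.34,  14.  ]), array([567.09, 309.92,  14.  ])]
t 0.10 pos [165.47 576.08 221.9 ] ang 74.0 F [ 0.77 -0.68 -0.28] w 1.001 ff 0.0 q [ 1.18  0.36  1.51  0.    1.27 -0.12]
  -> (432.3, 274.8, 130, 87) shift [-339.7 -215.7   92.2] wz -13.0 dist 413
  -> (432.3, 274.8, 31, 87) shift [-339.7 -215.6  191.2] wz -13.0 dist 445
```

>>> {"api": "send_rows", "payload": {"series": "-42 -27 8 0 0 -2 0; -84 -54 16 0 0 -4 0; -126 -81 24 0 0 -6 0; -168 -108 32 0 0 -8 0; -210 -135 40 0 0 -10 0; -252 -162 48 0 0 -11 0; -294 -188 56 0 0 -12 0; -336 -213 64 0 0 -13 0"}}

```text
time_s: 0.9
position: [428.5, 279.5, 158.7]
ee_rot: [[-0.999, 0.052, -0.0], [0.052, 0.999, -0.0], [0.0, -0.0, -1.0]]
contact_force: [0.6, 0.6, 0.7]
gripper_width: 1.001
finger_force: 0.0
```

```bash
python3 -c "
from h import *
goal((432.3,274.8,31,87))"
```

```text
t 0.90 pos [428.55 279.49 158.71] ang 87.0 F [0.56 0.55 0.72] w 1.001 ff 0.0 q [ 0.44  0.3   1.78  0.    1.06 -1.08]
  -> (432.3, 274.8, 31, 87) shift [ -4.   -4.5 127.7] wz 0.0 dist 128
```

>>> {"api": "send_rows", "payload": {"series": "-4 -4 35 0 0 0 0; -4 -4 70 0 0 0 0; -4 -4 105 0 0 0 0; -4 -4 127 0 0 0 0; -4 -4 127 0 0 0 0; -4 -4 127 0 0 0 0.5; -4 -4 127 0 0 0 1; -4 -4 127 0 0 0 1"}}

```text
time_s: 1.7
position: [432.6, 277.7, 33.5]
ee_rot: [[-0.999, 0.053, 0.002], [0.053, 0.999, 0.001], [-0.002, 0.001, -1.0]]
contact_force: [-0.3, 0.5, 0.8]
gripper_width: 0.766
finger_force: 0.0
```

>>> {"api": "send_rows", "payload": {"series": "0 0 0 0 0 0 1; 0 0 0 0 0 0 1; 0 0 0 0 0 0 1; 0 0 0 0 0 0 1; 0 0 0 0 0 0 1; 0 0 0 0 0 0 1"}}

```text
time_s: 2.3
position: [431.6, 277.0, 32.1]
ee_rot: [[-0.999, 0.053, -0.0], [0.053, 0.999, -0.0], [0.0, -0.0, -1.0]]
contact_force: [0.3, -0.2, 0.5]
gripper_width: 0.219
finger_force: 0.3
```

```bash
python3 -c "
from h import *
goal((432.3,274.8,150,87),(627.5,-290.4,150,81),(627.5,-290.4,38,81))"
```

```text
t 2.30 pos [431.55 276.98  32.08] ang 87.0 F [ 0.26 -0.17  0.51] w 0.219 ff 0.3 q [ 0.44  0.49  1.88 -0.    0.76 -1.08]
  -> (432.3, 274.8, 150, 87) shift [  -0.8   -2.2 -117.9] wz -0.0 dist 118
  -> (627.5, -290.4, 150, 81) shift [-225.6 -556.3 -117.8] wz 6.0 dist 612
  -> (627.5, -290.4, 38, 81) shift [-225.6 -556.2   -5.8] wz 6.0 dist 600
```

>>> {"api": "send_rows", "payload": {"series": "0 0 0 0 0 0 1; 0 0 0 0 0 0 1; 0 0 -10 0 0 0 1; 0 0 -40 0 0 0 1; 0 0 -80 0 0 0 1; 0 0 -115 0 0 0 1; 0 0 -135 0 0 0 1; 0 0 -135 0 0 0 1"}}

```text
time_s: 3.1
position: [433.5, 278.0, 170.4]
ee_rot: [[-0.999, 0.053, 0.006], [0.053, 0.999, 0.003], [-0.006, 0.003, -1.0]]
contact_force: [0.7, 0.8, -4.1]
gripper_width: 0.203
finger_force: 30.0
```

>>> {"api": "send_rows", "payload": {"series": "-14 -35 0 0 0 0.5 1; -28 -70 0 0 0 1 1; -43 -105 0 0 0 1.5 1; -57 -140 0 0 0 2 1; -71 -175 0 0 0 3 1; -85 -210 0 0 0 4 1; -99 -245 0 0 0 5 1; -113 -280 0 0 0 6 1"}}

```text
time_s: 3.9
position: [528.6, -9.9, 165.5]
ee_rot: [[-0.987, 0.158, -0.003], [0.158, 0.987, 0.0], [0.003, 0.0, -1.0]]
contact_force: [0.4, 0.5, -3.2]
gripper_width: 0.202
finger_force: 30.0
```

```bash
python3 -c "
from h import *
goal((627.5,-290.4,150,81),(627.5,-290.4,38,81))"
```

```text
t 3.90 pos [528.6   -9.89 165.51] ang 80.9 F [ 0.43  0.46 -3.21] w 0.202 ff 30.0 q [-0.15  0.32  1.73  0.    1.09 -1.56]
  -> (627.5, -290.4, 150, 81) shift [-142.  -261.4   15.1] wz -0.1 dist 298
  -> (627.5, -290.4, 38, 81) shift [-142.3 -261.4  127.1] wz -0.1 dist 324
```

>>> {"api": "send_rows", "payload": {"series": "-20 -37 0 0 0 0 1; -40 -74 0 0 0 0 1; -60 -111 0 0 0 0 1; -81 -149 0 0 0 0 1; -101 -186 0 0 0 0 1; -121 -223 0 0 0 0 1; -142 -261 15 0 0 0 1; -142 -261 15 0 0 0 1"}}

```text
time_s: 4.7
position: [628.7, -293.6, 148.0]
ee_rot: [[-0.987, 0.161, -0.002], [0.161, 0.987, -0.001], [0.002, -0.001, -1.0]]
contact_force: [-1.2, 1.2, -3.4]
gripper_width: 0.201
finger_force: 30.0
```

>>> {"api": "send_rows", "payload": {"series": "0 0 20 0 0 0 1; 0 0 40 0 0 0 1; 0 0 40 0 0 0 1; 0 0 40 0 0 0 1; 0 0 40 0 0 0 1; 0 0 40 0 0 0 1"}}

```text
time_s: 5.3
position: [629.6, -288.7, 113.3]
ee_rot: [[-0.988, 0.157, 0.002], [0.157, 0.988, -0.001], [-0.002, -0.001, -1.0]]
contact_force: [1.6, 0.5, -2.6]
gripper_width: 0.206
finger_force: 30.0
```

```bash
python3 - <<'E'
from h import *
goal((627.5,-290.4,38,81))
for n in("scene","top","wrist"):
    p,d,W=grab(n);cv2.imwrite(f"pics/a_{n}.png",p[:,:,::-1])
    if n=="scene":
        z=W[...,2];m=(z>70)&(z<105)&(abs(W[...,0]-627)<60)&(abs(W[...,1]+290)<40)
        q=W[m];print(m.sum(),cv2.minAreaRect(q[:,:2].astype(np.float32)),np.nanmin(q[:,2]))
E
```

```text
t 5.30 pos [ 629.56 -288.71  113.3 ] ang 81.0 F [ 1.65  0.5  -2.59] w 0.206 ff 30.0 q [-0.53  0.59  1.41 -0.    1.15 -1.94]
  -> (627.5, -290.4, 38, 81) shift [ 1.9 -1.9 75.3] wz -0.0 dist 75
308 ((629.3349609375, -289.13153076171875), (18.91171646118164, 77.06334686279297), 80.45244598388672) 79.26934341961214
```

View pics/a_wrist.png

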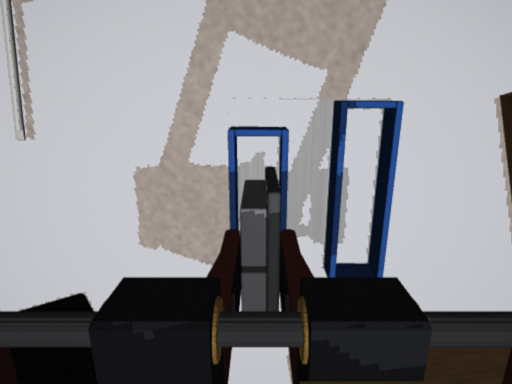

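The wrist view shows the pad (columns 242-280) lined up over the short slot (229-287). It needs a shift of about 2 mm, then down.

>>> {"api": "send_rows", "payload": {"series": "2 -2 20 0 0 0 1; 2 -2 40 0 0 0 1; 2 -2 60 0 0 0 1; 2 -2 70 0 0 0 1; 2 -2 73 0 0 0 1; 2 -2 73 0 0 0 1; 2 -2 73 0 0 0 1; 2 -2 73 0 0 0 1"}}

```text
time_s: 6.25
position: [627.4, -290.7, 40.3]
ee_rot: [[-0.988, 0.157, 0.002], [0.157, 0.988, -0.001], [-0.002, -0.001, -1.0]]
contact_force: [-0.7, 0.8, -2.6]
gripper_width: 0.199
finger_force: 30.0
```

```bash
python3 -c "
from h import *
goal((627.5,-290.4,38,81))"
```

```text
t 6.25 pos [ 627.41 -290.74   40.3 ] ang 81.0 F [-0.67  0.84 -2.63] w 0.199 ff 30.0 q [-0.53  0.67  1.46 -0.    1.01 -1.95]
  -> (627.5, -290.4, 38, 81) shift [-0.   0.3  2.3] wz -0.0 dist 2
```

>>> {"api": "send_rows", "payload": {"series": "0 0 1 0 0 0 1; 0 0 2 0 0 0 1; 0 0 2.5 0 0 0 1; 0 0 2.5 0 0 0 1; 0 0 2.5 0 0 0 0.6; 0 0 2.5 0 0 0 0.5; 0 0 2.5 0 0 0 0.5; 0 0 2.5 0 0 0 0.5"}}

```text
time_s: 7.05
position: [626.6, -290.3, 36.6]
ee_rot: [[-0.988, 0.157, -0.0], [0.157, 0.988, -0.0], [0.0, -0.0, -1.0]]
contact_force: [0.4, 0.4, 0.1]
gripper_width: 0.491
finger_force: 0.0
```

>>> {"api": "send_rows", "payload": {"series": "0 0 0 0 0 0 0.4; 0 0 -15 0 0 0 0.4; 0 0 -45 0 0 0 0.3; 0 0 -85 0 0 0 0; 0 0 -100 0 0 0 0; 0 0 -100 0 0 0 0"}}

```text
time_s: 7.65
position: [628.7, -291.4, 140.5]
ee_rot: [[-0.988, 0.157, 0.006], [0.157, 0.988, -0.003], [-0.006, -0.003, -1.0]]
contact_force: [0.1, 0.3, -0.7]
gripper_width: 0.921
finger_force: 0.0
```

```bash
python3 - <<'E'
from h import *
p,d,W=grab("wrist");cv2.imwrite("pics/b_wrist.png",p[:,:,::-1])
z=W[...,2];m=(z>45)&(z<75)&(abs(W[...,0]-627)<60)&(abs(W[...,1]+290)<40)
q=W[m];print(m.sum(),cv2.minAreaRect(q[:,:2].astype(np.float32)),np.percentile(q[:,2],95))
p,d,W=grab("scene")
z=W[...,2];m=(z>45)&(z<75)&(abs(W[...,0]-627)<60)&(abs(W[...,1]+290)<40)
q=W[m];print(m.sum(),cv2.minAreaRect(q[:,:2].astype(np.float32)),np.percentile(q[:,2],95))
goal((416.4,-296.5,100,90),(416.4,-296.5,4,90),)
E
```

```text
2032 ((626.87451171875, -291.93206787109375), (17.903017044067383, 76.25146484375), 81.23019409179688) 61.9848188648164
418 ((627.5196533203125, -291.51702880859375), (19.82895851135254, 76.26814270019531), 80.81450653076172) 61.39081841600226
t 7.75 pos [ 626.22 -290.02  136.28] ang 81.0 F [ 0.21 -0.65  0.07] w 0.997 ff 0.0 q [-0.53  0.56  1.39 -0.    1.19 -1.95]
  -> (416.4, -296.5, 100, 90) shift [206.2 -39.3  36.4] wz -9.0 dist 213
  -> (416.4, -296.5, 4, 90) shift [206.2 -39.3 132.4] wz -9.0 dist 248
```

The short pad is seated in its slot: top at z=62, centred, yaw matching. Bearing next.

>>> {"api": "send_rows", "payload": {"series": "40 -8 0 0 0 -2 0; 80 -15 5 0 0 -4 0; 120 -23 10 0 0 -6 0; 160 -31 20 0 0 -8 0; 206 -39 40 0 0 -9 0; 206 -39 80 0 0 -9 0; 206 -39 90 0 0 -9 0; 206 -39 90 0 0 -9 0"}}

```text
time_s: 8.55
position: [415.6, -295.0, 44.5]
ee_rot: [[-1.0, 0.001, -0.004], [0.001, 1.0, 0.004], [0.004, 0.004, -1.0]]
contact_force: [-0.0, -0.0, 0.2]
gripper_width: 0.998
finger_force: 0.0
```

```bash
python3 -c "
from h import *
goal((416.4,-296.5,4,90))"
```

```text
t 8.55 pos [ 415.61 -295.03   44.46] ang 89.9 F [-0.04 -0.01  0.22] w 0.998 ff 0.0 q [-0.75  0.47  1.88  0.    0.8  -2.32]
  -> (416.4, -296.5, 4, 90) shift [-1.  -1.6 40.4] wz -0.1 dist 40
```

>>> {"api": "send_rows", "payload": {"series": "-1 -1.5 15 0 0 0 0; -1 -1.5 30 0 0 0 0; -1 -1.5 38 0 0 0 0; -1 -1.5 41 0 0 0 0; -1 -1.5 41 0 0 0 0.3; -1 -1.5 41 0 0 0 0.6; -1 -1.5 41 0 0 0 1; -1 -1.5 41 0 0 0 1"}}

```text
time_s: 9.35
position: [418.3, -298.2, 6.2]
ee_rot: [[-1.0, 0.001, 0.001], [0.001, 1.0, -0.001], [-0.001, -0.001, -1.0]]
contact_force: [0.8, -0.5, -0.3]
gripper_width: 0.678
finger_force: 0.0
```

>>> {"api": "send_rows", "payload": {"series": "0 0 0 0 0 0 1; 0 0 0 0 0 0 1; 0 0 0 0 0 0 1; 0 0 0 0 0 0 1; 0 0 0 0 0 0 1; 0 0 0 0 0 0 1"}}

```text
time_s: 9.95
position: [418.0, -297.6, 6.0]
ee_rot: [[-1.0, 0.001, -0.0], [0.001, 1.0, 0.0], [0.0, 0.0, -1.0]]
contact_force: [-0.2, 3.2, 5.6]
gripper_width: 0.606
finger_force: 30.0
```

```bash
python3 -c "
from h import *
goal((416.4,-296.5,140,90),(605,240,140,87))"
```

```text
t 9.95 pos [ 417.97 -297.56    6.05] ang 90.0 F [-0.18  3.18  5.57] w 0.606 ff 30.0 q [-0.75  0.54  1.9   0.    0.7  -2.32]
  -> (416.4, -296.5, 140, 90) shift [   1.6    1.1 -134. ] wz -0.0 dist 134
  -> (605, 240, 140, 87) shift [-186.6  537.8 -133.7] wz 3.0 dist 585
```

>>> {"api": "send_rows", "payload": {"series": "0 0 -10 0 0 0 1; 0 0 -40 0 0 0 1; 0 0 -80 0 0 0 1; 0 0 -115 0 0 0 1; -12 35 -130 0 0 0 1; -24 70 -134 0 0 0 1; -36 105 -134 0 0 0 1; -49 140 -134 0 0 0 1"}}

```text
time_s: 10.75
position: [467.2, -156.9, 140.5]
ee_rot: [[-1.0, 0.001, 0.001], [0.001, 1.0, -0.001], [-0.001, -0.001, -1.0]]
contact_force: [0.5, 0.7, -2.3]
gripper_width: 0.605
finger_force: 30.0
```

>>> {"api": "send_rows", "payload": {"series": "-14 40 0 0 0 0 1; -28 80 0 0 0 1 1; -42 120 0 0 0 1 1; -56 160 0 0 0 2 1; -70 200 0 0 0 2 1; -84 240 0 0 0 3 1; -98 280 0 0 0 3 1; -112 320 0 0 0 3 1"}}

```text
time_s: 11.55
position: [579.3, 163.5, 139.9]
ee_rot: [[-0.999, 0.053, -0.0], [0.053, 0.999, -0.001], [0.0, -0.001, -1.0]]
contact_force: [0.9, -0.6, -1.5]
gripper_width: 0.609
finger_force: 30.0
```

```bash
python3 -c "
from h import *
goal((605,240,60,87),(605,240,10,87))"
```

```text
t 11.55 pos [579.34 163.49 139.9 ] ang 87.0 F [ 0.87 -0.6  -1.46] w 0.609 ff 30.0 q [ 0.16  0.44  1.6  -0.    1.1  -1.36]
  -> (605, 240, 60, 87) shift [-21.6  77.8  79.9] wz -0.0 dist 114
  -> (605, 240, 10, 87) shift [-21.6  77.8 129.9] wz -0.0 dist 153
```

>>> {"api": "send_rows", "payload": {"series": "-11 39 0 0 0 0 1; -22 77 0 0 0 0 1; -22 77 35 0 0 0 1; -22 77 70 0 0 0 1; -22 77 100 0 0 0 1; -22 77 110 0 0 0 1; -22 77 110 0 0 0 1; -22 77 110 0 0 0 1"}}

```text
time_s: 12.35
position: [606.3, 237.8, 30.9]
ee_rot: [[-0.999, 0.053, 0.002], [0.053, 0.999, 0.0], [-0.002, 0.0, -1.0]]
contact_force: [-0.6, 0.2, -2.4]
gripper_width: 0.611
finger_force: 30.0
```

```bash
python3 - <<'E'
from h import *
goal((605,240,10,87))
p,d,W=grab("wrist");cv2.imwrite("pics/c_wrist.png",p[:,:,::-1])
E
```

```text
t 12.35 pos [606.29 237.79  30.85] ang 87.0 F [-0.56  0.22 -2.42] w 0.611 ff 30.0 q [ 0.27  0.64  1.57 -0.    0.94 -1.25]
  -> (605, 240, 10, 87) shift [ 1.4  2.1 20.9] wz -0.0 dist 21
```

View pics/c_wrist.png

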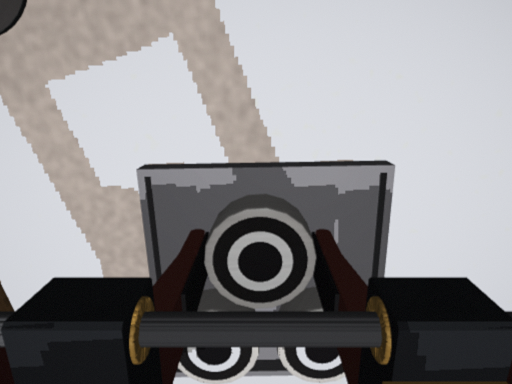

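The wrist view shows the bearing (260,262) inside the tray, between the walls (columns 145-390) and clear of the stock bearings (bottom rows). Lower and release.

>>> {"api": "send_rows", "payload": {"series": "1 2 10 0 0 0 1; 1 2 17 0 0 0 1; 1 2 20 0 0 0 1; 1 2 21 0 0 0 1; 1 2 21 0 0 0 1; 1 2 21 0 0 0 0.25; 1 2 21 0 0 0 0.1; 1 2 21 0 0 0 0.1"}}

```text
time_s: 13.2
position: [604.6, 239.8, 8.6]
ee_rot: [[-0.999, 0.053, 0.0], [0.053, 0.999, -0.0], [-0.0, -0.0, -1.0]]
contact_force: [-0.6, 0.2, -0.2]
gripper_width: 0.84
finger_force: 0.0
```

>>> {"api": "send_rows", "payload": {"series": "0 0 0 0 0 0 0; 0 0 0 0 0 0 0; 0 0 -15 0 0 0 0; 0 0 -45 0 0 0 0; 0 0 -85 0 0 0 0; 0 0 -125 0 0 0 0; 0 0 -150 0 0 0 0; 0 0 -150 0 0 0 0"}}

```text
time_s: 14.0
position: [607.6, 240.7, 164.5]
ee_rot: [[-0.999, 0.053, 0.009], [0.053, 0.999, 0.002], [-0.009, 0.003, -1.0]]
contact_force: [0.1, 0.3, 0.6]
gripper_width: 0.995
finger_force: 0.0
```

```bash
python3 - <<'E'
from h import *
for n in("wrist","scene"):
    p,d,W=grab(n)
    z=W[...,2];m=(z>22)&(z<40)&(np.hypot(W[...,0]-605,W[...,1]-240)<34)
    q=W[m];print(m.sum(),cv2.minAreaRect(q[:,:2].astype(np.float32)),np.percentile(q[:,2],(5,50,95)))
goal((462.5,100.5,150,90),(462.5,100.5,32,90))
E
```

```text
2647 ((601.3591918945312, 238.825927734375), (52.85340118408203, 52.93440628051758), 86.3955307006836) [26.24 27.83 29.2 ]
498 ((601.7420654296875, 237.86318969726562), (52.57674026489258, 52.12222671508789), 12.714330673217773) [24.16 26.62 28.53]
t 14.10 pos [604.74 239.84 159.84] ang 87.0 F [ 0.29  0.03 -0.65] w 1.000 ff 0.0 q [ 0.27  0.49  1.47 -0.    1.19 -1.25]
  -> (462.5, 100.5, 150, 90) shift [ 134.7 -146.7    9.5] wz -3.0 dist 199
  -> (462.5, 100.5, 32, 90) shift [ 134.9 -146.7  127.5] wz -3.0 dist 237
```

The bearing lies flat on the tray floor: top at z=28, local x about -33 mm. Filter next.

>>> {"api": "send_rows", "payload": {"series": "27 -29 0 0 0 -1 0; 54 -58 0 0 0 -1 0; 81 -88 0 0 0 -2 0; 108 -117 5 0 0 -3 0; 135 -147 10 0 0 -3 0; 135 -147 30 0 0 -3 0; 135 -147 55 0 0 -3 0; 135 -147 55 0 0 -3 0"}}

```text
time_s: 14.9
position: [458.0, 99.5, 100.5]
ee_rot: [[-1.0, 0.001, -0.008], [0.001, 1.0, -0.001], [0.008, -0.001, -1.0]]
contact_force: [-0.4, 0.3, 0.1]
gripper_width: 1.0
finger_force: 0.0
```

```bash
python3 - <<'E'
from h import *
goal((463,100.5,32,90))
p,d,W=grab("wrist")
z=W[...,2];m=(z>60)&(z<90)&(np.hypot(W[...,0]-463,W[...,1]-100)<38)
q=W[m];print(m.sum(),cv2.minAreaRect(q[:,:2].astype(np.float32)),np.percentile(q[:,2],(5,50,95)))
E
```

```text
t 14.90 pos [458.01  99.55 100.51] ang 89.9 F [-0.39  0.28  0.11] w 1.000 ff 0.0 q [ 0.07  0.34  1.92 -0.    0.89 -1.5 ]
  -> (463, 100.5, 32, 90) shift [-5.5  1.  68.5] wz -0.1 dist 69
6899 ((462.28399658203125, 99.75655364990234), (58.197364807128906, 59.06787109375), 31.825641632080078) [66.62 76.6  78.14]
```

>>> {"api": "send_rows", "payload": {"series": "0 0 0 0 0 0 0; 0 0 20 0 0 0 0; 0 0 45 0 0 0 0; 0 0 65 0 0 0 0; 0 0 73 0 0 0 0; 0 0 73 0 0 0 0; 0 0 73 0 0 0 0.3; 0 0 73 0 0 0 0.6"}}

```text
time_s: 15.75
position: [462.8, 100.2, 31.7]
ee_rot: [[-1.0, 0.0, 0.002], [0.0, 1.0, 0.0], [-0.002, 0.0, -1.0]]
contact_force: [-0.1, -0.3, -0.3]
gripper_width: 0.855
finger_force: 0.0
```

>>> {"api": "send_rows", "payload": {"series": "0 0 0 0 0 0 1; 0 0 0 0 0 0 1; 0 0 0 0 0 0 1; 0 0 0 0 0 0 1; 0 0 0 0 0 0 1; 0 0 0 0 0 0 1"}}

```text
time_s: 16.35
position: [462.4, 100.3, 31.3]
ee_rot: [[-1.0, 0.001, 0.001], [0.001, 1.0, 0.0], [-0.001, 0.0, -1.0]]
contact_force: [-0.7, 1.1, 6.6]
gripper_width: 0.676
finger_force: 30.0
```

```bash
python3 -c "
from h import *
goal((463,100.5,150,90),(613,-12,150,99))"
```

```text
t 16.35 pos [462.41 100.34  31.28] ang 90.0 F [-0.73  1.14  6.61] w 0.676 ff 30.0 q [ 0.07  0.46  1.97  0.    0.71 -1.5 ]
  -> (463, 100.5, 150, 90) shift [  -0.7    0.2 -118.7] wz -0.0 dist 119
  -> (613, -12, 150, 99) shift [-150.8 -112.2 -118.6] wz -9.0 dist 222
```

Gripped at 59.5 mm. Lift and carry.

>>> {"api": "send_rows", "payload": {"series": "0 0 -10 0 0 0 1; 0 0 -40 0 0 0 1; 0 0 -80 0 0 0 1; 0 0 -115 0 0 0 1; -30 -22 -119 0 0 -2 1; -60 -44 -119 0 0 -4 1; -90 -67 -119 0 0 -6 1; -120 -90 -119 0 0 -8 1"}}

```text
time_s: 17.15
position: [582.0, 9.1, 150.0]
ee_rot: [[-0.99, -0.14, -0.001], [-0.14, 0.99, -0.0], [0.001, 0.0, -1.0]]
contact_force: [0.5, -0.1, -3.6]
gripper_width: 0.674
finger_force: 30.0
```

>>> {"api": "send_rows", "payload": {"series": "-16 -11 0 0 0 -0.5 1; -31 -22 0 0 0 -1 1; -31 -22 0 0 0 -1 1; -31 -22 0 0 0 -1 1; -31 -22 0 0 0 -1 1"}}

```text
time_s: 17.65
position: [613.8, -6.8, 149.3]
ee_rot: [[-0.988, -0.156, -0.002], [-0.156, 0.988, 0.0], [0.002, 0.001, -1.0]]
contact_force: [-0.3, 0.5, -3.6]
gripper_width: 0.672
finger_force: 30.0
```

```bash
python3 - <<'E'
from h import *
goal((613,-12,60,99),(613,-12,35.5,99))
p,d,W=grab("wrist");cv2.imwrite("pics/d_wrist.png",p[:,:,::-1])
E
```

```text
t 17.65 pos [613.84  -6.83 149.34] ang 99.0 F [-0.33  0.49 -3.56] w 0.672 ff 30.0 q [-0.12  0.45  1.56  0.    1.13 -1.85]
  -> (613, -12, 60, 99) shift [ 1.4 -5.  89.3] wz -0.0 dist 89
  -> (613, -12, 35.5, 99) shift [  1.4  -5.  113.8] wz -0.0 dist 114
```

View pics/d_wrist.png

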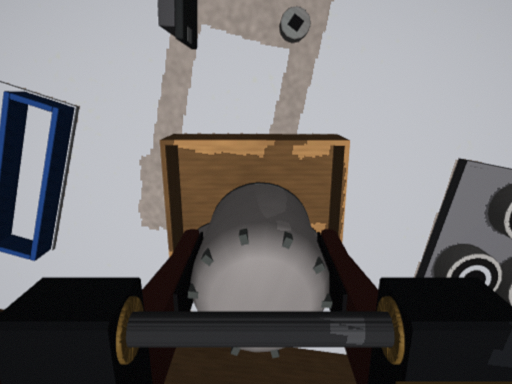

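The wrist view shows the filter above the free half, with the carton walls at columns 165-345 and the filter at about (260,240), and aligned. Lowering in two stages.

>>> {"api": "send_rows", "payload": {"series": "2 -5 20 0 0 0 1; 2 -5 50 0 0 0 1; 2 -5 75 0 0 0 1; 2 -5 95 0 0 0 1; 2 -5 105 0 0 0 1; 2 -5 110 0 0 0 1; 2 -5 110 0 0 0 1; 2 -5 110 0 0 0 1"}}

```text
time_s: 18.5
position: [615.1, -12.7, 40.6]
ee_rot: [[-0.988, -0.156, 0.002], [-0.156, 0.988, -0.0], [-0.001, -0.001, -1.0]]
contact_force: [0.5, -0.0, -3.1]
gripper_width: 0.673
finger_force: 30.0
```

```bash
python3 -c "
from h import *
goal((612.5,-12,35.5,99))"
```

```text
t 18.50 pos [615.07 -12.69  40.64] ang 99.0 F [ 0.53 -0.04 -3.05] w 0.673 ff 30.0 q [-0.13  0.58  1.65 -0.    0.91 -1.86]
  -> (612.5, -12, 35.5, 99) shift [2.4 1.1 5.1] wz -0.0 dist 6
```

>>> {"api": "send_rows", "payload": {"series": "1.5 0 1 0 0 0 1; 2 0 3 0 0 0 1; 2 0 4.5 0 0 0 1; 2 0 4.5 0 0 0 1; 2 0 4.5 0 0 0 0.25; 2 0 4.5 0 0 0 0.1; 2 0 4.5 0 0 0 0; 2 0 4.5 0 0 0 0"}}

```text
time_s: 19.3
position: [612.6, -13.1, 35.3]
ee_rot: [[-0.988, -0.156, 0.0], [-0.156, 0.988, -0.0], [-0.0, -0.0, -1.0]]
contact_force: [0.5, -0.1, -0.1]
gripper_width: 0.974
finger_force: 0.0
```

>>> {"api": "send_rows", "payload": {"series": "0 0 0 0 0 0 0; 0 0 0 0 0 0 0; 0 0 -15 0 0 0 0; 0 0 -45 0 0 0 0; 0 0 -85 0 0 0 0; 0 0 -120 0 0 0 0; 0 0 -130 0 0 0 0; 0 0 -130 0 0 0 0"}}

```text
time_s: 20.1
position: [613.8, -13.2, 167.7]
ee_rot: [[-0.988, -0.156, 0.005], [-0.156, 0.988, -0.001], [-0.004, -0.001, -1.0]]
contact_force: [-0.1, -0.3, -1.2]
gripper_width: 1.0
finger_force: 0.0
```

```bash
python3 - <<'E'
from h import *
for n in("wrist","top"):
    p,d,W=grab(n)
    z=W[...,2];m=(z>70)&(z<100)&(np.hypot(W[...,0]-612,W[...,1]+12)<36)
    q=W[m];print(m.sum(),cv2.minAreaRect(q[:,:2].astype(np.float32)),np.percentile(q[:,2],(5,50,95)))
goal((452,-93,150,96),(452,-93,31,96))
E
```

```text
4103 ((612.7667236328125, -14.11688232421875), (58.327796936035156, 58.09072494506836), 53.661712646484375) [72.84 80.66 82.2 ]Traceback (most recent call last):
  File "<stdin>", line 5, in <module>
    return _quantile_unchecked(
        a, q, axis, out, overwrite_input, method, keepdims, weights)
    return _ureduce(a,
                    func=_quantile_ureduce_func,
    ...<5 lines>...
                    overwrite_input=overwrite_input,
                    method=method)
    r = func(a, **kwargs)
    result = _quantile(arr,
                       quantiles=q,
    ...<2 lines>...
                       out=out,
                       weights=wgt)
    slices_having_nans = np.isnan(arr[-1, ...])
                                  ~~~^^^^^^^^^
IndexError: index -1 is out of bounds for axis 0 with size 0
```

The filter is upright on the carton floor: top at z=82, which is 4+78. Long pad next; the top camera was only blocked by the arm.

```bash
python3 -c "
from h import *
goal((452,-93,150,96),(452,-93,31,96))"
```

```text
t 20.20 pos [611.6  -12.9  164.45] ang 99.0 F [ 0.12 -0.51 -0.21] w 1.001 ff 0.0 q [-0.13  0.43  1.55 -0.    1.16 -1.86]
  -> (452, -93, 150, 96) shift [170.1 -54.2  14.6] wz 3.0 dist 179
  -> (452, -93, 31, 96) shift [170.  -54.3 133.6] wz 3.0 dist 223
```

>>> {"api": "send_rows", "payload": {"series": "34 -11 0 0 0 1 0; 68 -22 5 0 0 1 0; 102 -33 10 0 0 2 0; 136 -44 15 0 0 3 0; 170 -54 20 0 0 3 0; 170 -54 40 0 0 3 0; 170 -54 65 0 0 3 0; 170 -54 65 0 0 3 0"}}

```text
time_s: 21.0
position: [448.9, -91.7, 96.6]
ee_rot: [[-0.995, -0.103, -0.008], [-0.103, 0.995, 0.003], [0.008, 0.004, -1.0]]
contact_force: [-0.5, 0.5, -1.0]
gripper_width: 0.998
finger_force: 0.0
```

>>> {"api": "send_rows", "payload": {"series": "0 0 10 0 0 0 0; 0 0 35 0 0 0 0; 0 0 55 0 0 0 0; 0 0 67 0 0 0 0; 0 0 67 0 0 0 0.2; 0 0 67 0 0 0 0.5; 0 0 67 0 0 0 0.8; 0 0 67 0 0 0 1"}}

```text
time_s: 21.8
position: [453.6, -93.1, 33.9]
ee_rot: [[-0.995, -0.104, 0.001], [-0.104, 0.995, -0.001], [-0.001, -0.001, -1.0]]
contact_force: [-0.3, 0.4, 0.1]
gripper_width: 0.676
finger_force: 0.0
```

>>> {"api": "send_rows", "payload": {"series": "0 0 0 0 0 0 1; 0 0 0 0 0 0 1; 0 0 0 0 0 0 1; 0 0 0 0 0 0 1; 0 0 0 0 0 0 1; 0 0 0 0 0 0 1; 0 0 0 0 0 0 1; 0 0 0 0 0 0 1"}}

```text
time_s: 22.6
position: [452.8, -92.8, 33.1]
ee_rot: [[-0.995, -0.104, -0.0], [-0.104, 0.995, 0.0], [0.0, 0.0, -1.0]]
contact_force: [0.8, 0.2, 1.2]
gripper_width: 0.205
finger_force: 29.9
```

```bash
python3 -c "
from h import *
goal((452,-93,150,96),(640,-211.6,150,81))"
```

```text
t 22.60 pos [452.79 -92.79  33.14] ang 96.0 F [0.77 0.22 1.22] w 0.205 ff 29.9 q [-0.35  0.44  2.   -0.    0.7  -2.03]
  -> (452, -93, 150, 96) shift [   0.8   -0.1 -116.9] wz -0.0 dist 117
  -> (640, -211.6, 150, 81) shift [-173.8 -137.6 -116.9] wz 15.0 dist 251
```

>>> {"api": "send_rows", "payload": {"series": "0 0 -10 0 0 0 1; 0 0 -40 0 0 0 1; 0 0 -80 0 0 0 1; 0 0 -110 0 0 0 1; -32 -25 -117 0 0 3 1; -64 -50 -117 0 0 6 1; -96 -76 -117 0 0 9 1; -128 -101 -117 0 0 12 1"}}

```text
time_s: 23.4
position: [591.1, -180.6, 150.3]
ee_rot: [[-0.994, 0.107, -0.001], [0.107, 0.994, 0.0], [0.001, 0.0, -1.0]]
contact_force: [0.8, -1.0, -4.4]
gripper_width: 0.205
finger_force: 29.9
```

>>> {"api": "send_rows", "payload": {"series": "-18 -28 0 0 0 1.5 1; -36 -55 0 0 0 3 1; -36 -55 20 0 0 3 1; -36 -55 37 0 0 3 1; -36 -55 37 0 0 3 1; -36 -55 37 0 0 3 1; -36 -55 37 0 0 3 1"}}

```text
time_s: 24.1
position: [621.1, -238.5, 114.1]
ee_rot: [[-0.988, 0.157, 0.001], [0.157, 0.988, -0.001], [-0.001, -0.0, -1.0]]
contact_force: [1.0, -0.7, -5.4]
gripper_width: 0.202
finger_force: 30.0
```

```bash
python3 - <<'E'
from h import *
goal((640,-211.6,39.5,81))
p,d,W=grab("wrist");cv2.imwrite("pics/e_wrist.png",p[:,:,::-1])
p,d,W=grab("scene")
z=W[...,2];m=(z>70)&(z<110)&(abs(W[...,0]-640)<70)&(abs(W[...,1]+211)<40)
q=W[m];print(m.sum(),cv2.minAreaRect(q[:,:2].astype(np.float32)))
E
```

```text
t 24.10 pos [ 621.05 -238.48  114.14] ang 81.0 F [ 0.95 -0.69 -5.38] w 0.202 ff 30.0 q [-0.47  0.55  1.47 -0.    1.12 -1.88]
  -> (640, -211.6, 39.5, 81) shift [-14.4  29.5  74.6] wz -0.0 dist 82
424 ((624.43359375, -236.52935791015625), (12.685186386108398, 111.34112548828125), 80.7313003540039)
```

View pics/e_wrist.png

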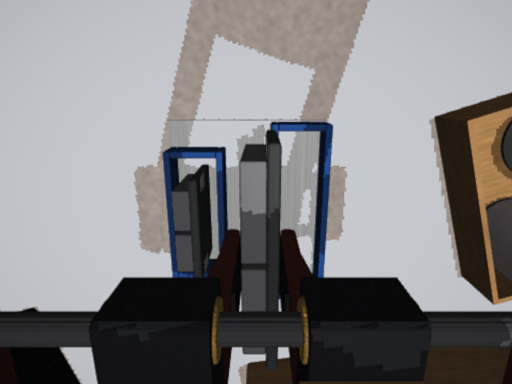

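The pad (columns 242-280) is 30 mm to the left of the long slot (272-328) because I misjudged the last leg. I'll correct it at this height.

>>> {"api": "send_rows", "payload": {"series": "-7 15 0 0 0 0 1; -14 29 0 0 0 0 1; -14 29 0 0 0 0 1; -14 29 0 0 0 0 1; -14 29 0 0 0 0 1; -14 29 0 0 0 0 1"}}

```text
time_s: 24.8
position: [638.9, -212.2, 113.1]
ee_rot: [[-0.988, 0.157, -0.0], [0.157, 0.988, -0.0], [0.0, -0.0, -1.0]]
contact_force: [-0.4, -0.0, -5.6]
gripper_width: 0.205
finger_force: 30.0
```

```bash
python3 - <<'E'
from h import *
goal((640,-211.6,39.5,81))
p,d,W=grab("wrist");cv2.imwrite("pics/f_wrist.png",p[:,:,::-1])
p,d,W=grab("scene")
z=W[...,2];m=(z>70)&(z<110)&(abs(W[...,0]-640)<70)&(abs(W[...,1]+211)<40)
q=W[m];print(m.sum(),cv2.minAreaRect(q[:,:2].astype(np.float32)))
E
```

```text
t 24.80 pos [ 638.87 -212.17  113.1 ] ang 81.0 F [-0.41 -0.03 -5.64] w 0.205 ff 30.0 q [-0.42  0.56  1.45 -0.    1.12 -1.84]
  -> (640, -211.6, 39.5, 81) shift [-1.1  0.8 73.6] wz -0.0 dist 74
465 ((638.3453979492188, -211.74620056152344), (18.649303436279297, 116.86507415771484), 79.606689453125)
```

View pics/f_wrist.png

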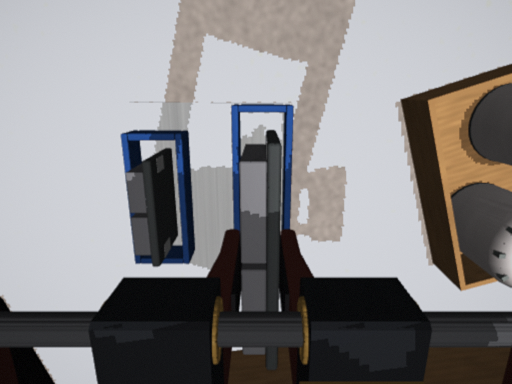

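Now the pad (242-280) sits over the long slot (233-292). Lower and release.

>>> {"api": "send_rows", "payload": {"series": "-2 0 20 0 0 0 1; -2 0 40 0 0 0 1; -2 0 58 0 0 0 1; -2 0 68 0 0 0 1; -2 0 71 0 0 0 1; -2 0 73 0 0 0 1; -2 0 73 0 0 0 1; -2 0 73 0 0 0 1"}}

```text
time_s: 25.7
position: [641.7, -212.7, 41.1]
ee_rot: [[-0.988, 0.157, 0.001], [0.157, 0.988, -0.001], [-0.002, -0.001, -1.0]]
contact_force: [0.3, 0.5, -5.9]
gripper_width: 0.201
finger_force: 30.0
```

```bash
python3 -c "
from h import *
goal((640.5,-211.6,39.5,81))"
```

```text
t 25.70 pos [ 641.71 -212.68   41.09] ang 81.0 F [ 0.29  0.45 -5.87] w 0.201 ff 30.0 q [-0.42  0.65  1.5  -0.    0.99 -1.84]
  -> (640.5, -211.6, 39.5, 81) shift [1.4 0.9 1.6] wz -0.0 dist 2
```

>>> {"api": "send_rows", "payload": {"series": "1 0 1 0 0 0 1; 1 0 2 0 0 0 1; 1 0 2 0 0 0 1; 1 0 2 0 0 0 1; 1 0 2 0 0 0 0.6; 1 0 2 0 0 0 0.5; 1 0 2 0 0 0 0.5; 1 0 2 0 0 0 0.5"}}

```text
time_s: 26.5
position: [640.2, -212.3, 38.1]
ee_rot: [[-0.988, 0.157, 0.0], [0.157, 0.988, -0.0], [-0.0, -0.0, -1.0]]
contact_force: [-0.6, 0.1, -0.4]
gripper_width: 0.491
finger_force: 0.0
```

>>> {"api": "send_rows", "payload": {"series": "0 0 0 0 0 0 0.4; 0 0 -15 0 0 0 0.4; 0 0 -45 0 0 0 0.3; 0 0 -85 0 0 0 0; 0 0 -120 0 0 0 0; 40 0 -150 0 0 0 0; 80 0 -170 0 0 0 0; 120 0 -170 0 0 0 0"}}

```text
time_s: 27.3
position: [522.5, -194.2, 212.5]
ee_rot: [[-0.988, 0.157, 0.006], [0.157, 0.988, -0.004], [-0.007, -0.003, -1.0]]
contact_force: [0.0, -0.5, 0.4]
gripper_width: 1.0
finger_force: 0.0
```

>>> {"api": "send_rows", "payload": {"series": "40 0 0 0 0 0 0; 80 0 0 0 0 0 0; 120 0 0 0 0 0 0; 130 0 0 0 0 0 0; 130 0 0 0 0 0 0; 130 0 0 0 0 0 0; 130 0 0 0 0 0 0; 130 0 0 0 0 0 0"}}

```text
time_s: 28.1
position: [394.5, -173.4, 208.3]
ee_rot: [[-0.988, 0.157, 0.001], [0.157, 0.988, -0.0], [-0.001, -0.0, -1.0]]
contact_force: [-0.3, -0.6, -0.1]
gripper_width: 0.998
finger_force: 0.0
```

```bash
python3 - <<'E'
from h import *
goal()
T={"long":(640,-211.6,45,75),"short":(627.5,-290.4,45,75),"filter":(612.5,-13,70,100),"bearing":(602,238,22,40),"plug":(408.5,186.5,9,30),"socket":(479.3,-.3,12,40),"bulb":(444.8,-185.8,10,30)}
for n in("top","scene"):
    p,d,W=grab(n);cv2.imwrite(f"pics/z_{n}.png",p[:,:,::-1])
    for k,(x,y,a,b) in T.items():
        R=70 if"o" in k and k in("long",) else 38
        z=W[...,2];m=(z>a)&(z<b)&(np.hypot(W[...,0]-x,W[...,1]-y)<R)
        q=W[m]
        if len(q)>8:
            r=cv2.minAreaRect(q[:,:2].astype(np.float32));print(n,k,len(q),np.array(r[0]),np.array(r[1]),"%.1f"%r[2],np.percentile(q[:,2],(50,95)))
E
```

```text
t 28.10 pos [ 394.5  -173.41  208.26] ang 81.0 F [-0.3  -0.64 -0.1 ] w 0.998 ff 0.0 q [-0.57  0.13  1.87 -0.    1.14 -1.99]
top long 506 [ 639.64 -211.44] [ 18.59 115.8 ] 81.0 [60.3  63.41]
top short 340 [ 626.98 -289.75] [18.35 74.21] 81.3 [60.33 63.04]
top filter 632 [613.25 -12.53] [55.51 59.18] 88.1 [81.2  84.05]
top bearing 483 [601.97 239.63] [52.98 52.25] 19.3 [28.75 31.08]
top plug 196 [409.42 188.94] [71.01 17.23] 20.6 [14.9  19.27]
top socket 97 [478.66   0.58] [21.34 21.56] 88.4 [22.08 24.62]
scene long 633 [ 639.9  -213.28] [ 19.53 117.34] 80.9 [58.32 61.43]
scene short 409 [ 627.26 -291.55] [19.85 74.68] 81.0 [58.25 61.26]
scene filter 626 [613.54 -15.23] [57.39 56.73] 16.8 [79.25 81.67]
scene bearing 496 [601.72 237.83] [52.56 53.18] 11.6 [26.62 28.38]
scene plug 123 [407.09 184.32] [71.64 18.28] 10.2 [12.67 17.14]
scene socket 88 [479.7   -1.96] [21.78 22.65] 40.7 [19.69 21.77]
scene bulb 144 [ 444.51 -186.53] [44.   22.37] 4.9 [16.   17.99]
```

View pics/z_scene.png

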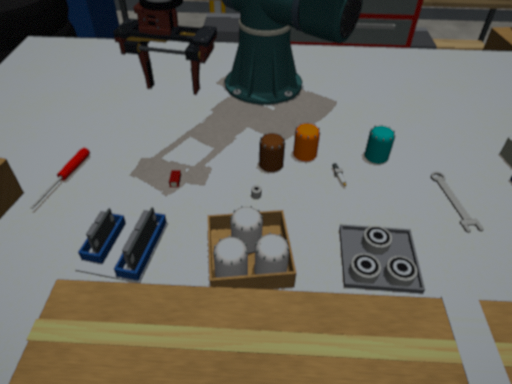

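The scene view shows both pads standing in their slots (102,233 and 142,243), the filter in the carton (247,222) and the bearing in the tray (377,237). The spark plug, socket and bulb box have not moved, and the gripper is clear.

```bash
python3 -c "
from bench import env
print(env.hand_in())"
```

```text
the job is handed in; nothing more can be done
None
```

I put all four parts back in stock and handed the job in at about 28 s of the 114 s allowed. The last camera check showed every part within tolerance and the spark plug, socket and bulb box where they lay; the hand-in itself returned no verdict.

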